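Teach the light barrier and hold the tall glass cell in its beam

ROBOT

A 6-joint arm with a two-finger parallel gripper is mounted at the origin on the work surface. World frame = base frame: x ahead of the robot, y to its left, z up, the work surface at z = 0. Lengths are in m, angles in rad, forces in N, time in s.
With the tool pointing down it reaches from about 0.325 to 1 m from the base axis. Payload 5.1 kg.
Tool frame: the origin (TCP) lies midway between the tips of the shut fingers; the grasp point (between the pads) lies 19 mm behind it (r.pinch_z is the distance from the TCP to the grasp point, in m); z points along the fingers, y is the direction in which the jaws open and shut (so a half turn about z gives the same grasp; the last joint's range is limited). The gripper opens to 85 mm and grips with 20 to 120 N. Pads are 22 mm wide; open, the fingers measure 114 mm over their backs; the gripper's body (76 mm by 85 mm) begins 54 mm behind the grasp point. The pads swing forward as they close: fully open they stand 13 mm farther back than shut.
Start: joints at [1.109, 0.124, 1.65, -0, 1.367, -0.083], TCP at [0.24, 0.604, 0.231] pointing down, gripper open.
Joint ranges: [-2.61, 2.61], [-1.02, 2.33], [0.03, 2.71], [-1.35, 4.49], [0.32, 2.68], [-2.91, 2.91]. Speed limits (rad/s): [2.57, 2.57, 3.14, 3.14, 3.14, 3.14].

INTERFACE

Orientations are given as a unit quaternion [x, y, z, w].
In Python, from bench import r, eoat, eyes, ticket, boxes_of, get_clock, get_joints, get_joint_velocities, get_tau, get_tool_pos, get_tool_rot, get_contact_force, get_moment, get_gripper_width gives the robot as it stands. Calls block until the motion is done:
- r.movep(position, orientation): joint-space move of the TCP to a pose.
- r.move_linear(position, attitude=None, v=0.15, f_stop=None): straight line of the TCP; attitude=None keeps the orientation; v is the mean speed in m/s. With f_stop (N) it stops when the force on the tool has changed by that much, and returns True; else False.
- r.goto_joints(angles): joint-space move.
- eoat.set_gripper(opening): finger opening in m; the grip force is fixed at half the most; returns when the fingers have stopped.
- r.dwell(seconds).
- r.ik(position, orientation): joint angles nearest the present ones, or None.
- eyes.read_camera(name): name is "scene" or "top" or "wrist"; returns a dict with "image" (420x560x3 uint8, red, green, blue), "intrinsics" (3x3 intrinsics, pixels), "position" and "orientation" of the camera in the world; the wrist camera has in their place "mount" (4x4, takes a point from camera to tool coordinates, whose origin is the TCP and whose axes are the flange's). Camera axes: x right, y down, z forward; pixel columns grow to the right and rows downward; lengths in m; the calibration is good to about 2 mm. A picture is of the moment at which its call begins: read the wrist's pose just before it. There is no depth.
A pose or a line that the arm cannot do raises r.MotionError and nothing moves.
- ticket.sign_off(): hands the job in, once; it reports no verdict.
Trained networks look in a picture, given as the dict that the camera call returned (one of the last four; its "shot" number tells which), for a name from the list of things; names that differ only in an ending like _2 or _b are one class to them, and where a whole thing is asked for, a point or a joint stands for the part that bears it (a point fixed in the world has none). Each returns a list of dicts, best first, with "p" (0 to 1); they miss things now and then, are a little off and sometimes report something else, mostly with a low value. They report only what shows in the picture. A call takes as long as a camera call. They do not tell look-alikes from the thing itself.
- boxes_of(picture, label): "bbox" ([centre column, centre row, width, height] as shares, 0 to 1, of the picture: columns of its width, rows of its height, round what is visible of it).
Readings, each from a call of its own:
- get_clock(): time.
- get_joints(): joint angles.
- get_joint_velocities(): joint speeds.
- get_tau(): joint torques, N m.
- get_tool_pos(): TCP position.
- get_tool_rot(): TCP orientation.
- get_contact_force(): force on the tool from outside, world axes, zero at the start.
- get_moment(): the same for the moment, N m.
- get_gripper_width(): finger opening in m.
Only numpy, scipy, OpenCV 4.12 (cv2) and the standard library are available. Lean on these libraries where they do the work, as an engineer would, in place of code of your own. Each camera call takes 0.05 s, during which the arm holds its last target.

TASK

Teach the clear-glass light barrier on its empty beam: press the round teach button on the amplifier box right down for a good second, then let it go. Then take the taller of the two glass cells out of the rack by its two narrow frosted sides only, never touching its clear panes, and hold it upright in the light path, midway between the two sensors, so that the beam runs squarely through the middle of the clear panes. Finish while still holding it there in the air; do not bump the sensors, and leave the low cell, the sunglasses, the screwdriver and the parts bin where they are.

Things in the scene. Friction and masses are not known exactly. Their poses are not given: they have to be found in the camera images.
- teach (a joint): travel of the teach button, m: 0 released, 0.006 fully down; it is a sprung button pushed straight down with about 5 N and comes back by itself
- teach_top (a point): centre of the top face of the teach button: round, grey, 28 mm across, its top 68 mm above the table (6 mm proud of a 44 mm dark steel collar), on top of the amplifier box: a fixed grey box with white lid, 110 x 90 mm, 50 mm high, the button 15 mm off its middle. Nothing else on the box stands higher
- cell_center (a point): centre (half-way up) of the tall glass cell, a flat upright cuvette 60 mm high, 30 mm wide (own y), 16 mm thick (own x), 40 g, white plug lid on top (top 4 mm, inset 2 mm). Narrow sides (16 mm wide, facing own +y and -y, 30 mm apart) frosted white; broad faces (facing own +x and -x) clear. Light passes along own x; z up. In a rack pocket its bottom is 5 mm, its centre 35 mm above the table
- cell_panes: the two clear panes of the tall cell as one part (each 24 mm wide, 56 mm high, the middle of the broad faces at own x = +8 and -8 mm); origin at the centre of the cell, same axes as cell_center. Do not touch
- rack: fixed grey plastic block 152 mm (own x) x 60 mm (own y) x 14 mm high with three equal pockets in a row at own x = -50, 0, +50 mm, each 19 mm (x) x 33 mm (y), 9 mm deep; origin under its centre on the table. The tall cell stands in one end pocket, the low cell in the other, the cells' axes along the rack's
- low_cell_center (a point): centre of the low glass cell, same shape as the tall one but only 36 mm high, standing in the other end pocket of the rack; leave it
- beam (a point): middle of the light path, on the level beam axis 130 mm above the table, midway between two sensor faces 110 mm apart; own x along the beam, z up. Each sensor is a steel barrel 18 mm across (nuts 25 mm) in an upright bracket 40 mm wide, top 146 mm above the table, 83 mm from the middle; nothing stands higher; between the sensors is only a rail 20 mm high
- barrier: the light barrier, fixed: an aluminium rail 300 mm (own x) x 40 mm x 20 mm high on the table with the two brackets and sensors facing each other along own x; origin under its middle on the table. Do not bump
- sunglasses: folded black sunglasses lying on the table, about 145 mm (own y) x 50 mm x 22 mm high; origin under the middle
- screwdriver: screwdriver with a red handle lying on the table, 200 mm long (own x), 26 mm high; origin under its middle
- parts_bin: empty open yellow parts bin, 100 x 100 x 60 mm; origin under its middle
Mind the look-alikes: they are no part of the job. Leave any purple or red look-alike of the rack alone.

How it is judged:
On the way, in this order (a step that is already met when the one before it is completed fails the run):
1. the teach button is held right down (at least 5 mm of its 6 mm) for 0.7 s while the tall cell is still in the rack (value of joint teach above 0.005 m and distance of cell_center from where it was at the start of the episode below 0.01 m), for 0.7 s.
2. the tall cell is lifted clear of the rack in the fingers, the teach button released (value of joint teach below 0.002 m and z of cell_center in the frame of rack above 0.055 m and contact force between the fingers and cell above 1 N), for 0.2 s.
At the end, for the whole second after the job is handed in: Tall cell held still in the fingers in the beam: centre within 30 mm of mid-gap along the beam, 7 mm sideways, 12 mm in height, square to the beam and upright within 0.15 rad, no finger on the panes, no sensor touched; teach button up, low cell (20 mm) and bystanders (30 mm) where they were (x of cell_center in the frame of beam between -0.03 and 0.03 m and y of cell_center in the frame of beam between -0.007 and 0.007 m and z of cell_center in the frame of beam between -0.012 and 0.012 m and angle between the x axis of cell_center and the x axis of beam, either way round below 0.15 rad and angle between cell_center's own z axis and vertical below 0.15 rad and contact force between the fingers and cell above 1 N and contact force between the fingers and cell_panes below 0.3 N and contact force between cell and barrier below 0.1 N and linear speed of cell below 0.02 m/s and value of joint teach below 0.002 m and distance of low_cell_center from where it was at the start of the episode below 0.02 m and distance of each of sunglasses, screwdriver, parts_bin from where it was at the start of the episode below 0.03 m); the arm keeps its last pose, push and grip.
It fails at once if a finger touches a clear pane of the tall cell (contact force between the fingers and cell_panes above 0.5 N).
It fails at once if the light barrier is bumped (more than 3 N) by the robot or the cell (contact force between any of the arm, the fingers, cell and barrier above 3 N).
It fails at once if the low cell or a bystander is moved (distance of low_cell_center from where it was at the start of the episode above 0.02 m or distance of any of sunglasses, screwdriver, parts_bin from where it was at the start of the episode above 0.03 m).
It also fails if it takes over 56 s, if anything falls off the work surface, if the arm or the gripper's body presses on something with over 40 N, if the wrist force passes 120 N, or if a joint passes its speed limit or range.

## Working session

There is one attempt and no reset: what is moved stays moved. The work goes in short steps, each a Python script; the robot and the scene stay as the last script left them, time stands still between calls to the robot, and variables do not carry over. Pictures are saved under pics/ and viewed, and the job is handed in when it is done.

```bash
ls; mkdir -p pics
cat > a.py <<'E'
from bench import *
import cv2,numpy as np
E
python3 - <<'E'
from a import *
print(get_clock())
for n in ("top","scene"):
    p=eyes.read_camera(n)
    cv2.imwrite(f"pics/{n}1.png",p["image"][:,:,::-1])
    np.savez(f"{n}1.npz",image=p["image"],K=p["intrinsics"],pos=p["position"],q=p["orientation"])
    print(n,p["intrinsics"],p["position"],p["orientation"],p["shot"])
    for l in ("teach","cell_center","rack","low_cell_center","barrier","sunglasses","screwdriver","parts_bin"):
        b=boxes_of(p,l)
        print(l,[(round(d["p"],2),[round(float(v)*s) for v,s in zip(d["bbox"],(560,420,560,420))]) for d in b])
print(get_clock())
E
```

```text
pics
0.0
top [[444.26074285   0.         281.88267792]
 [  0.         444.26074285 214.39272385]
 [  0.           0.           1.        ]] [ 0.36350807 -0.07788375  1.23470378] [-0.69634626  0.71337671 -0.06431254  0.04538107] 1
teach [(0.48, [257, 221, 10, 11]), (0.31, [254, 271, 49, 28])]
cell_center [(0.49, [375, 246, 12, 7])]
rack [(0.93, [423, 230, 23, 51]), (0.89, [376, 301, 30, 57]), (0.86, [368, 227, 32, 57]), (0.77, [373, 153, 41, 53])]
low_cell_center [(0.6, [365, 210, 15, 10])]
barrier [(0.73, [139, 239, 128, 61])]
sunglasses [(0.65, [253, 272, 49, 25])]
screwdriver [(0.77, [310, 133, 10, 35])]
parts_bin [(0.77, [232, 134, 38, 40])]
scene [[499.69017012   0.         287.75529279]
 [  0.         499.69017012 213.61157581]
 [  0.           0.           1.        ]] [1.61696011 0.01438326 0.80116118] [ 0.58848536  0.65621578 -0.3477358  -0.31960233] 2
teach []
cell_center [(0.6, [192, 207, 10, 17])]
rack [(0.9, [208, 190, 23, 29]), (0.85, [162, 276, 30, 47]), (0.78, [193, 227, 25, 36])]
low_cell_center [(0.41, [226, 292, 13, 53])]
barrier [(0.76, [419, 220, 118, 64])]
sunglasses [(0.73, [316, 208, 46, 17])]
screwdriver [(0.59, [225, 298, 11, 42])]
parts_bin [(0.93, [326, 297, 44, 56]), (0.5, [420, 219, 116, 64])]
0.9
```

View pics/top1.png

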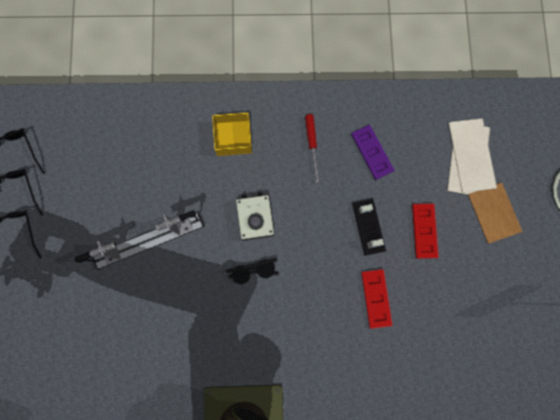

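View pics/scene1.png

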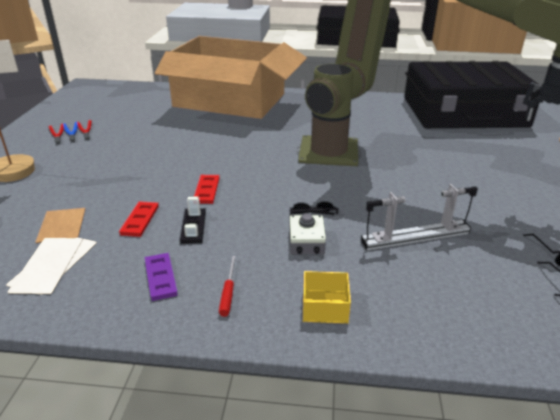

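Run:
```python
import cv2
i=cv2.imread('pics/top1.png')
cv2.imwrite('pics/top1a.png',cv2.resize(i[110:335,215:450],None,fx=3.4,fy=2.6*1.02,interpolation=3)[:600,:800])
i=i
cv2.imwrite('pics/top1b.png',cv2.resize(i[190:290,60:215],None,fx=5,fy=5,interpolation=3))
```

```text
(no output)
```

View crops.

View pics/top1a.png

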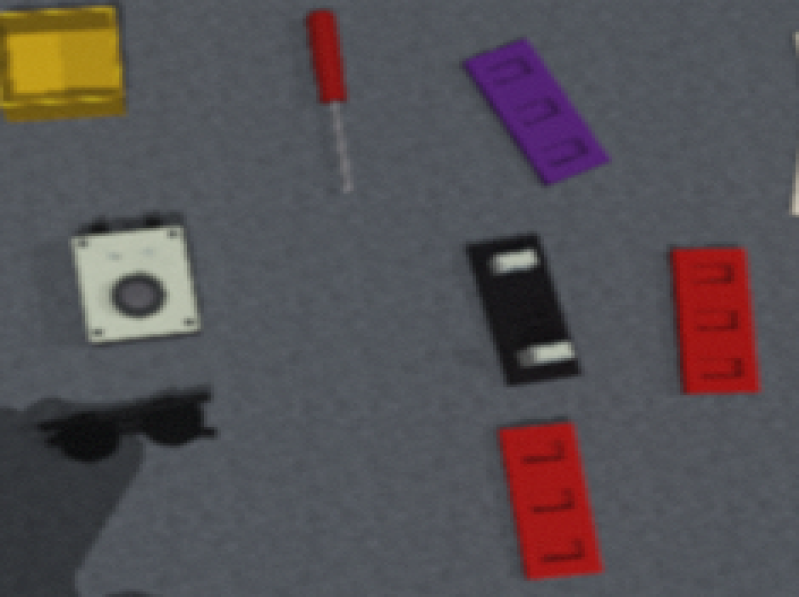

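View pics/top1b.png

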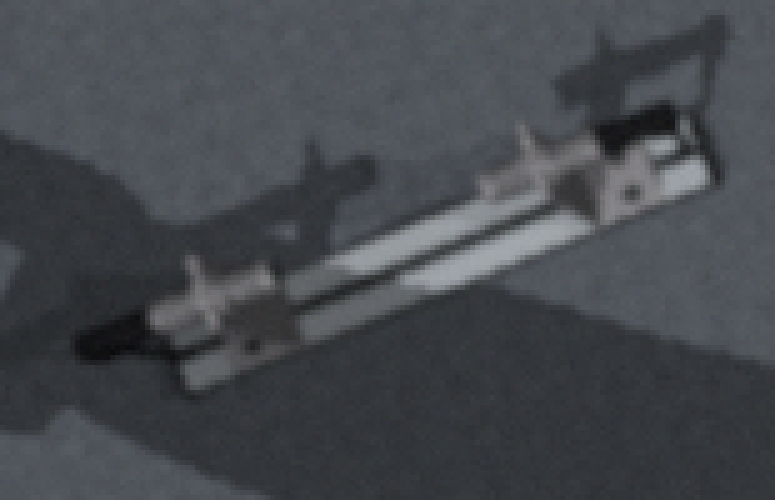

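```bash
cat >> a.py <<'E'
from scipy.spatial.transform import Rotation as R
def ray(K,pos,q,uv,z):
    d=R.from_quat(q).as_matrix()@np.linalg.inv(K)@np.array([uv[0],uv[1],1.]); 
    return np.array(pos)+d*(z-pos[2])/d[2]
def proj(K,pos,q,P):
    c=R.from_quat(q).as_matrix().T@(np.array(P)-pos); u=K@c; return u[:2]/u[2]
def wristcam(p,tp,tq):
    M=np.array(p["mount"]);T=np.eye(4);T[:3,:3]=R.from_quat(tq).as_matrix();T[:3,3]=tp
    W=T@M; return W[:3,3],R.from_matrix(W[:3,:3]).as_quat()
E
python3 - <<'E'
from a import *
p=eyes.read_camera("wrist"); print(p["mount"],p["intrinsics"])
t=np.load("top1.npz");s=np.load("scene1.npz")
T=lambda uv,z:ray(t["K"],t["pos"],t["q"],uv,z)
print("base",proj(t["K"],t["pos"],t["q"],[0,0,0]))
for n,uv,z in [("teach",(256,221),.068),("tall",(375,246),.065),("low",(365,210),.041),("rack",(368.5,226.5),.014),("bar",(147,239),.02),("glass",(253,271),.01),("bin",(232,132),.03),("rackends top",(360,199),.014),("rackbot",(377,252),.014),("barL",(80,257),.02),("barR",(202,222),.02),("screw",(313,148),.013)]:
    P=T(uv,z); print(n,P.round(3),np.hypot(*P[:2]).round(3),"scene",proj(s["K"],s["pos"],s["q"],P).round(0))
E
```

```text
[[ 8.71049121e-04 -9.47520465e-01 -3.19693931e-01  8.40031499e-02]
 [ 9.99999549e-01  9.46652172e-04 -8.10887422e-05 -3.91522635e-04]
 [ 3.79472197e-04 -3.19693716e-01  9.47520862e-01 -1.43134686e-01]
 [ 0.00000000e+00  0.00000000e+00  0.00000000e+00  1.00000000e+00]] [[325.25394959   0.         276.11333149]
 [  0.         325.25394959 210.9074502 ]
 [  0.           0.           1.        ]]
base [244.00410159 425.62734212]
teach [ 0.53  -0.043  0.068] 0.531 scene [306. 217.]
tall [ 0.456 -0.356  0.065] 0.579 scene [196. 196.]
low [ 0.557 -0.34   0.041] 0.653 scene [193. 224.]
rack [ 0.515 -0.353  0.014] 0.624 scene [193. 223.]
bar [0.494 0.256 0.02 ] 0.556 scene [417. 232.]
glass [ 0.4  -0.03  0.01] 0.401 scene [313. 209.]
bin [0.79  0.022 0.03 ] 0.79 scene [326. 298.]
rackends top [ 0.593 -0.334  0.014] 0.681 scene [193. 240.]
rackbot [ 0.443 -0.373  0.014] 0.579 scene [193. 208.]
barL [0.449 0.435 0.02 ] 0.625 scene [482. 227.]
barR [0.537 0.107 0.02 ] 0.548 scene [362. 237.]
screw [ 0.744 -0.207  0.013] 0.773 scene [229. 282.]
```

```bash
cat >> a.py <<'E'
def down(a):
    y=np.array([np.cos(a),np.sin(a),0]);z=np.array([0,0,-1.]);x=np.cross(y,z)
    return R.from_matrix(np.column_stack([x,y,z])).as_quat()
def look(name,tag,labels=()):
    tp,tq=get_tool_pos(),get_tool_rot()
    p=eyes.read_camera(name)
    if name=="wrist": c,q=wristcam(p,tp,tq)
    else: c,q=p["position"],p["orientation"]
    cv2.imwrite(f"pics/{tag}.png",p["image"][:,:,::-1])
    np.savez(tag+".npz",image=p["image"],K=p["intrinsics"],pos=c,q=q)
    for l in labels:
        print(l,[(round(d["p"],2),[round(float(v)*s,1) for v,s in zip(d["bbox"],(560,420,560,420))]) for d in boxes_of(p,l)])
def load(tag):
    t=np.load(tag+".npz"); return t["K"],t["pos"],t["q"]
E
python3 - <<'E'
from a import *
m=R.from_quat(get_tool_rot()).as_matrix(); print(m.round(2),np.arctan2(m[1,1],m[0,1]))
for n,pos,a0 in [("btn",[.53,-.043,.16],None),("rack",[.456,-.35,.16],.25+np.pi/2),("bar",[.494,.256,.2],.26)]:
    for k in (range(2) if a0 is not None else range(-2,5)):
        a=(a0+k*np.pi) if a0 is not None else k*np.pi/4
        j=r.ik(pos,down(a)); print(n,round(a,2),None if j is None else np.round(j,2))
E
```

```text
[[-0.93  0.37  0.  ]
 [ 0.37  0.93  0.  ]
 [ 0.    0.   -1.  ]] 1.1919761902191908
btn -1.57 [-0.18 -0.08  1.98 -0.    1.24  1.39]
btn -0.79 [-0.18 -0.08  1.98 -0.    1.24  0.6 ]
btn 0.0 [-0.18 -0.08  1.98 -0.    1.24 -0.18]
btn 0.79 [-0.18 -0.08  1.98 -0.    1.24 -0.97]
btn 1.57 [-0.18 -0.08  1.98 -0.    1.24 -1.75]
btn 2.36 [-0.18 -0.08  1.98 -0.    1.24 -2.54]
btn 3.14 None
rack 1.82 [-0.75  0.01  1.89 -0.    1.24 -2.57]
rack 4.96 [-0.75  0.01  1.89 -0.    1.24  0.57]
bar 0.26 [ 0.38 -0.06  1.89 -0.    1.31  0.12]
bar 3.4 None
```

Run:
```python
from a import *
r.movep([.46,.256,.32],down(0.26)); print(get_clock())
look("wrist","w_bar",("barrier",)); 
eoat.set_gripper(0.0); print(get_clock())
r.movep([.53,-.043,.19],down(-.5)); print(get_clock(),get_tool_pos())
look("wrist","w_btn",("teach",)); print(get_clock(),get_contact_force())
```

```text
2.5
barrier [(0.73, [304.0, 176.5, 55.7, 286.8])]
3.3667
4.625 [ 0.53047039 -0.04231482  0.19077158]
teach [(0.69, [277.0, 199.6, 29.2, 29.6]), (0.62, [183.0, 25.4, 80.9, 48.4])]
4.725 [-0.50964618 -0.41333581 -0.81380548]
```

View pics/w_bar.png

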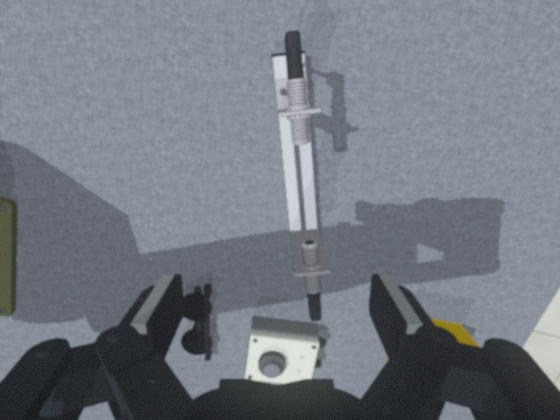

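View pics/w_btn.png

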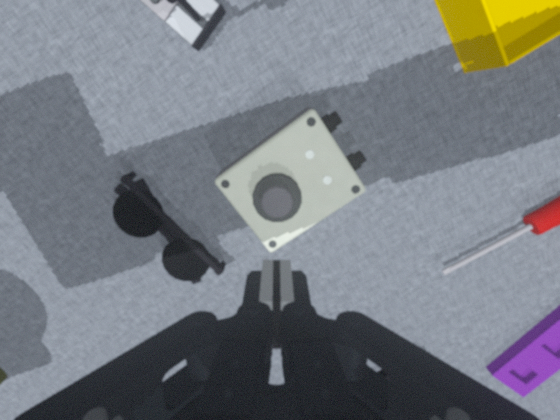

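Run:
```python
import cv2
i=cv2.imread('pics/w_bar.png')
cv2.imwrite('pics/w_bar_z.png',cv2.resize(i[25:325,255:355],None,fx=4,fy=2,interpolation=3))
a=cv2.resize(i[70:160,260:345],None,fx=6,fy=6,interpolation=3);b=cv2.resize(i[225:315,260:345],None,fx=6,fy=6,interpolation=3)
import numpy as np
i2=cv2.imread('pics/w_btn.png')
cv2.imwrite('pics/w_bar_z.png',cv2.resize(np.hstack([i[70:160,260:345],i[225:315,260:345],i2[155:245,235:320]]),None,fx=3.1,fy=6,interpolation=3))
```

```text
(no output)
```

View pics/w_bar_z.png

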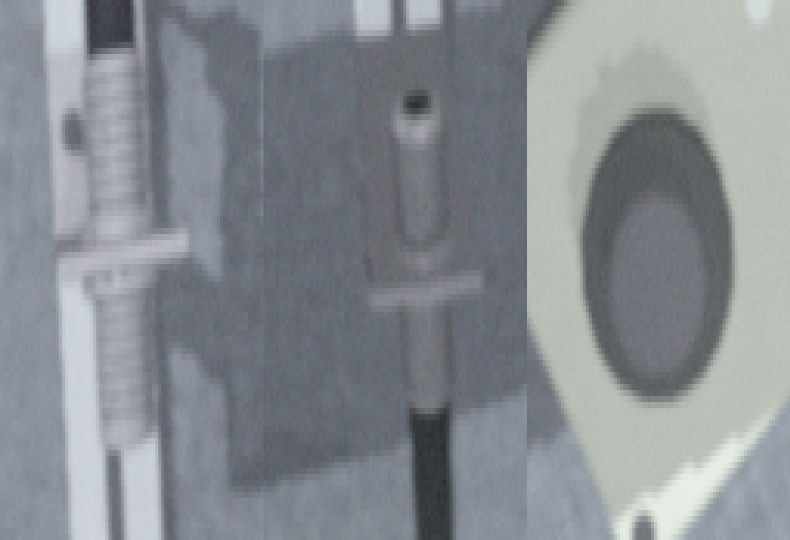

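Run:
```python
from a import *
B=load("w_btn");W=load("w_bar")
print("btn",ray(*B,(277,200.5),.068))
u,l=ray(*W,(301,144),.139),ray(*W,(310,242),.139)
print(u,l,np.linalg.norm(u-l),(u+l)/2, np.arctan2(*(u-l)[1::-1]))
for uv in [(274,55),(306,55)]: print(ray(*W,uv,.02))
```

```text
btn [ 0.530517   -0.04078391  0.068     ]
[0.47049878 0.30419386 0.139     ] [0.50961619 0.20600233 0.139     ] 0.10569649262826195 [0.49005748 0.25509809 0.139     ] 1.9499041742188674
[0.41999806 0.38798465 0.02      ]
[0.45822293 0.39824134 0.02      ]
```

```bash
python3 - <<'E'
from a import *
B=load("w_btn");W=load("w_bar")
P=np.array([ray(*W,uv,.13)[:2] for uv in [(296.6,78),(302,140),(308.9,242),(310.8,258),(313.7,290)]])
c=P.mean(0);_,_,v=np.linalg.svd(P-c);v=v[0]*np.sign(v[0][1]);print(P.round(4),np.arctan2(v[1],v[0]),((P-c)@np.array([-v[1],v[0]])).round(4),((P-c)@v).round(4))
# upper face: lowest px row 145 is top edge z~.139 or bottom; lens exact
l=ray(*W,(308.9,242),.13); u=ray(*W,(302,145),.13); print(l,u,np.linalg.norm(u-l))
m=l[:2]+v*.055; n=np.array([-v[1],v[0]]); print("mid from lens on fitted axis", c+v*((m-c)@v))
print("rail", [ray(*W,uv,.02).round(4) for uv in [(274,55),(306,55)]])
T=load("top1"); b=[ray(*T,uv,.02) for uv in [(200.5,229.5),(98,266)]]; print(b)
# rail corners in top1b crop: (720,183),(190,398) bottom edge
E
python3 - <<'E'
import cv2
i=cv2.imread('pics/w_bar.png')
cv2.imwrite('pics/w_bar_z2.png',cv2.resize(i[40:320,255:345],None,fx=4,fy=2,interpolation=3));
E
```

```text
[[0.4499 0.3615]
 [0.4713 0.3074]
 [0.5105 0.2021]
 [0.5183 0.1837]
 [0.5338 0.1446]] 1.9371915138487856 [ 0.0001 -0.0004  0.0007  0.     -0.0004] [ 0.1304  0.0722 -0.0402 -0.0602 -0.1022]
[0.51046107 0.20206387 0.13      ] [0.47269974 0.30260775 0.13      ] 0.10740107057834455
mid from lens on fitted axis [0.49144269 0.25367628]
rail [array([0.42 , 0.388, 0.02 ]), array([0.4582, 0.3982, 0.02  ])]
[array([0.51635572, 0.11119497, 0.02      ]), array([0.42374685, 0.38561039, 0.02      ])]
```

View pics/w_bar_z2.png

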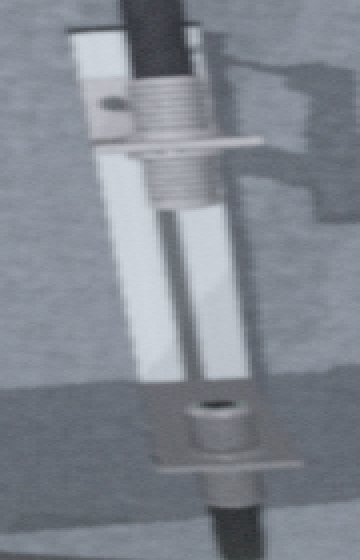

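Run:
```python
from a import *
W=load("w_bar");T=load("top1")
f=lambda a,b:print(a.round(4),b.round(4),((a+b)/2).round(4),np.arctan2(*(a-b)[1::-1]).round(3))
f(ray(*W,(255+172/4,40+215/2),.018),ray(*W,(255+191/4,40+375/2),.018))
f(ray(*W,(255+68/4,40+30/2),.02),ray(*W,(255+138/4,40+380/2),.02))
f(ray(*W,(255+205/4,40+40/2),.02),ray(*W,(255+250/4,40+380/2),.02))
f(ray(*T,(60+272/5,190+275/5),.13),ray(*T,(60+480/5,190+188/5),.13))
f(ray(*T,(60+160/5,190+318/5),.13),ray(*T,(60+590/5,190+150/5),.13))
```

```text
[0.4806 0.2867 0.018 ] [0.5199 0.1768 0.018 ] [0.5002 0.2317 0.018 ] 1.914
[0.4176 0.3873 0.02  ] [0.5019 0.1687 0.02  ] [0.4597 0.278  0.02  ] 1.939
[0.4601 0.3929 0.02  ] [0.5415 0.1793 0.02  ] [0.5008 0.2861 0.02  ] 1.935
[0.4689 0.3055 0.13  ] [0.5098 0.2043 0.13  ] [0.4893 0.2549 0.13  ] 1.955
[0.449  0.3594 0.13  ] [0.5277 0.1501 0.13  ] [0.4883 0.2547 0.13  ] 1.931
```

Run:
```python
from a import *
q=down(-.5)
r.move_linear([.5305,-.041,.076],q,v=.12)
s=r.move_linear([.5305,-.041,.0595],q,v=.02,f_stop=14); print(s,get_tool_pos(),get_contact_force(),get_clock())
r.dwell(1.1); print(get_tool_pos(),get_contact_force())
look("wrist","w_press")
```

```text
True [ 0.53113173 -0.04112937  0.06609597] [-1.25793748  0.65145806  4.52115529] 6.425
[ 0.53112094 -0.04110775  0.06600566] [-1.82146145 -0.17867344  6.42687428]
```

View pics/w_press.png

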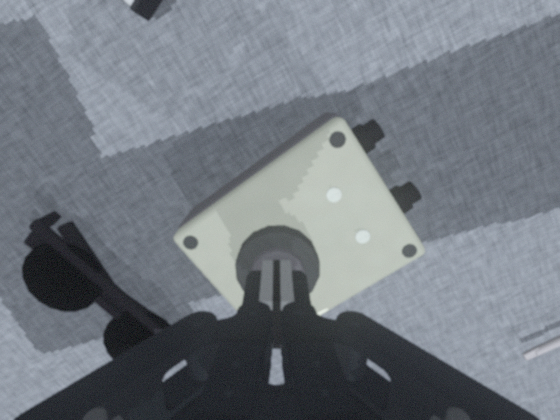

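Run:
```python
from a import *
q=down(-.5)
for z in (.064,.0625,.0615,.0605):
    s=r.move_linear([.5311,-.0411,z],q,v=.01,f_stop=20); r.dwell(.1); f=get_contact_force(); print(z,s,get_tool_pos()[2],f.round(1),get_clock())
    if f[2]>16: break
r.dwell(1.1); print(get_tool_pos(),get_contact_force(),get_clock())
```

```text
0.064 False 0.06589098784258146 [-6.9  0.3 13.8] 7.9667
0.0625 False 0.06573823940550308 [-9.8  1.7 21.8] 8.3667
[ 0.53133626 -0.04118285  0.06574743] [-10.37644293   2.55620121  22.21093174] 9.4667
```

Run:
```python
from a import *
q=down(-.5)
print(get_gripper_width())
look("wrist","w_press2")
i=cv2.imread("pics/w_press2.png"); cv2.imwrite("pics/w_press2z.png",cv2.resize(i[200:330,210:350],None,fx=4.5,fy=4.5,interpolation=3))
for z in (.066,.0675,.069,.0705,.072,.0735):
    r.move_linear([.5311,-.0411,z],q,v=.02); r.dwell(.05);f=get_contact_force(); print(z,get_tool_pos()[2],f.round(1),get_clock())
```

```text
-0.0001321204801525574
0.066 0.06615891824130703 [-0.5  0.   4.5] 9.8917
0.0675 0.06745396077569807 [-0.6 -0.2  4. ] 10.1917
0.069 0.06894939859754133 [-0.3 -0.1  3.1] 10.4917
0.0705 0.07045598505733444 [ 0.5 -0.5  1.9] 10.7917
0.072 0.07192315065443439 [ 1.1 -0.2  1.9] 11.0917
0.0735 0.07316280869293924 [-0.1  0.  -0.6] 11.3917
```

View pics/w_press2z.png

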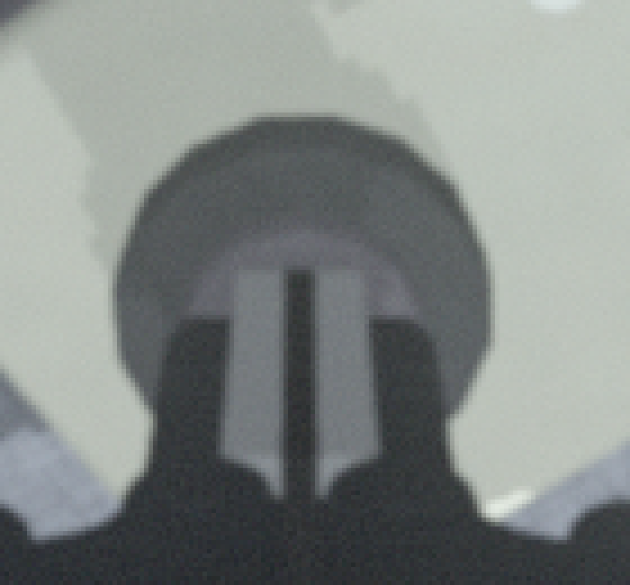

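Run:
```python
from a import *
r.move_linear([.5311,-.0411,.12],v=.25)
r.movep([.45,-.355,.2],down(-1.32)); print(get_clock())
look("wrist","w_rack",("rack","cell_center","low_cell_center"))
i=cv2.imread("pics/w_rack.png"); cv2.imwrite("pics/w_rackz.png",cv2.resize(i[40:290,180:400],None,fx=3,fy=2.4,interpolation=3))
print(get_clock())
```

```text
12.9917
rack [(0.98, [301.2, 114.4, 73.5, 169.4]), (0.83, [261.9, 272.0, 64.6, 91.5]), (0.61, [443.1, 167.9, 115.9, 155.8])]
cell_center [(0.6, [293.6, 175.3, 35.1, 34.9])]
low_cell_center [(0.92, [305.6, 63.8, 33.3, 20.6])]
13.1917
```

View pics/w_rack.png

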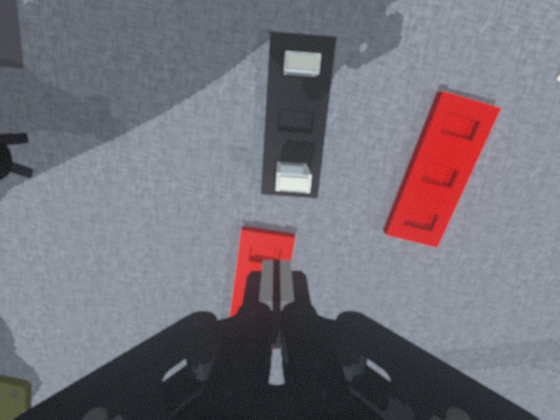

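View pics/w_rackz.png

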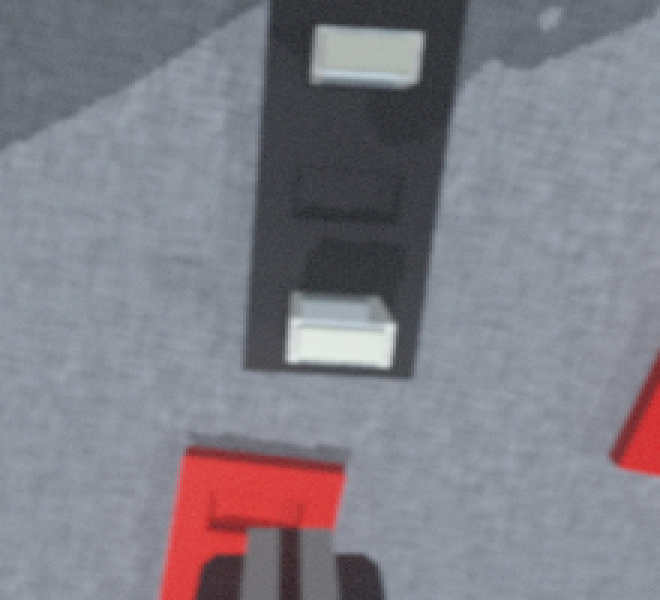

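Run:
```python
from a import *
W=load("w_rack")
P=[ray(*W,uv,.014)[:2] for uv in [(271,32.5),(335.5,37.5),(262,193.5),(317,197)]]
far=(P[0]+P[1])/2;near=(P[2]+P[3])/2;d=far-near
print(np.round(P,4),"len",np.linalg.norm(d),"w",np.linalg.norm(P[0]-P[1]),np.linalg.norm(P[2]-P[3]),"ang",np.arctan2(d[1],d[0]),[np.arctan2(*(P[a]-P[b])[::-1]) for a,b in((0,2),(1,3))])
c=(far+near)/2;u=d/np.linalg.norm(d);n=np.array([-u[1],u[0]]);print("c",c,"pocket",c-.05*u,"low",c+.05*u)
for uv,z in [((293.7,183),.063),((302.5,63),.039)]:
    X=ray(*W,uv,z); print(X, ((X[:2]-c)@u).round(4),((X[:2]-c)@n).round(4))
# lid corners
L=[ray(*W,(180+x/3,40+y/2.4),.0625)[:2] for x,y in [(288,321),(395,325),(393,368),(286,361)]]
print(np.mean(L,0),[np.linalg.norm(L[i]-L[i-1]).round(4) for i in range(4)],[np.arctan2(*(L[0]-L[1])[::-1])-np.pi/2,np.arctan2(*(L[3]-L[2])[::-1])-np.pi/2])
```

```text
[[ 0.5834 -0.3138]
 [ 0.594  -0.3712]
 [ 0.4357 -0.3415]
 [ 0.4465 -0.3983]] len 0.15014786958692936 w 0.05831224957711622 0.05776162421313465 ang 0.18346882469084316 [np.float64(0.18530261200682027), np.float64(0.18163261284682033)]
c [ 0.51488961 -0.35619291] pocket [ 0.46572878 -0.36531498] low [ 0.56405045 -0.34707085]
[ 0.46571999 -0.36501306  0.063     ] -0.05 0.0003
[ 0.56339005 -0.34700017  0.039     ] 0.0494 0.0002
[ 0.46530227 -0.36498743] [np.float64(0.015), np.float64(0.0312), np.float64(0.0162), np.float64(0.0319)] [np.float64(0.2057084271399945), np.float64(0.16890430456818217)]
```

Run:
```python
from a import *
q=down(.1835-np.pi/2); x,y=.4657,-.3652
eoat.set_gripper(.06)
r.movep([x,y,.12],q); r.dwell(.15)
p=get_tool_pos(); print(p,get_clock()); c=np.array([x,y])*2-p[:2]
s=r.move_linear([c[0],c[1],.027],q,v=.08,f_stop=12); print(s,get_tool_pos(),get_contact_force(),get_gripper_width(),get_clock())
look("wrist","w_pre")
```

```text
[ 0.46681877 -0.36632502  0.12298474] 14.3667
False [ 0.46505455 -0.36450923  0.02777961] [-1.00995537 -0.66459353  0.22593457] 0.06008999926629119 15.6833
```

View pics/w_pre.png

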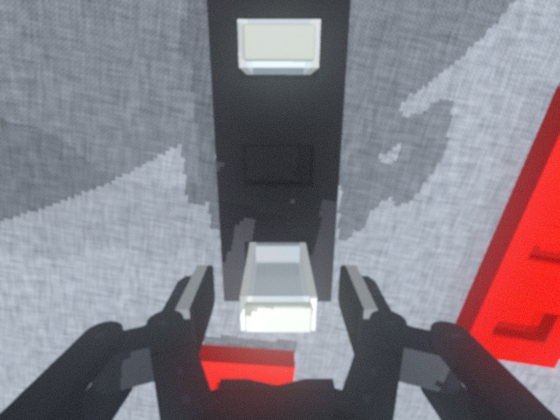

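Run:
```python
from a import *
eoat.set_gripper(.0); print(get_gripper_width(),get_contact_force(),get_clock())
p=get_tool_pos(); print(p); r.move_linear([p[0],p[1],.16],v=.12); print(get_gripper_width(),get_tool_pos(),get_contact_force(),get_clock())
look("wrist","w_held"); look("scene","s_held")
i=cv2.imread("pics/s_held.png"); cv2.imwrite("pics/s_heldz.png",cv2.resize(i[130:260,130:270],None,fx=4.5,fy=4.5,interpolation=3))
```

```text
0.02927701718313318 [0.0794339  0.67537461 2.44837076] 16.1083
[ 0.46494957 -0.36440302  0.0275888 ]
0.02948125535654537 [ 0.46442434 -0.36389851  0.15872151] [ 0.53981552 -0.96659502 -0.84468131] 17.3667
```

View pics/w_held.png

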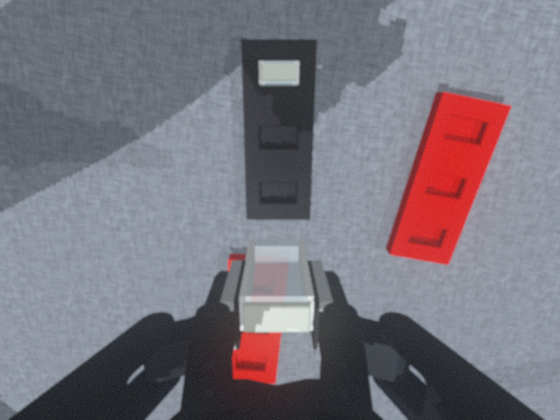

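View pics/s_heldz.png

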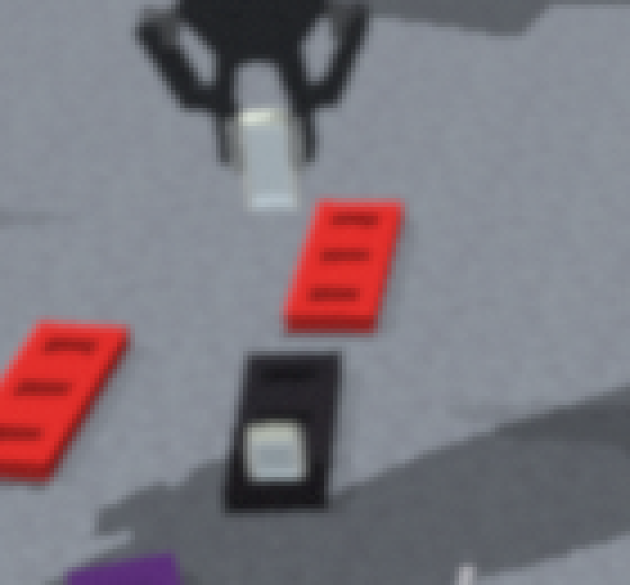

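Run:
```python
from a import *
q=down(1.935-np.pi/2)
p=get_tool_pos(); r.move_linear([p[0],p[1],.24],v=.2)
r.movep([.49,.2545,.24],q); r.dwell(.4); print(get_tool_pos(),get_gripper_width(),get_clock())
look("wrist","w_over"); look("top","t_over"); look("scene","s_over")
i=cv2.imread("pics/s_over.png"); cv2.imwrite("pics/s_overz.png",cv2.resize(i[130:260,340:500],None,fx=4.5,fy=4.5,interpolation=3))
print(get_tool_pos(),get_clock())
```

```text
[0.49009742 0.2543015  0.2399773 ] 0.029331368977440618 20.6333
[0.49001334 0.25445247 0.24001641] 20.7833
```

View pics/w_over.png

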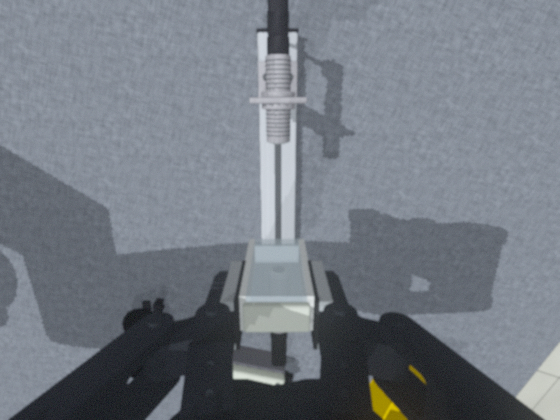

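View pics/s_overz.png

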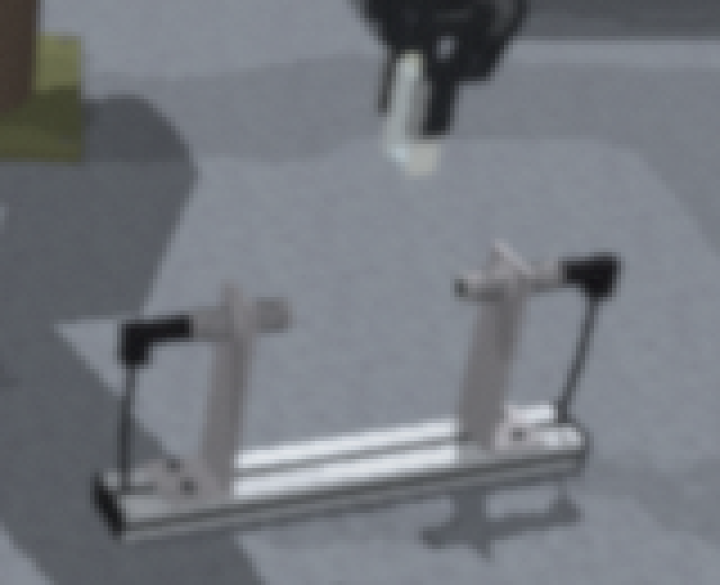

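Run:
```python
from a import *
W=load("w_over"); P=[ray(*W,uv,.13)[:2] for uv in [(278,62),(278.3,143)]]
m=np.array([.49,.2545]);u=np.array([np.cos(1.935),np.sin(1.935)]);n=np.array([-u[1],u[0]])
for p in P: print(p,(p-m)@u,(p-m)@n)
q=down(1.935-np.pi/2)
s=r.move_linear([.49,.2545,.1225],q,v=.06,f_stop=10); r.dwell(.4); print(s,get_tool_pos(),get_contact_force(),get_gripper_width(),get_clock())
look("wrist","w_fin"); look("top","t_fin"); look("scene","s_fin")
i=cv2.imread("pics/s_fin.png"); a=cv2.resize(i[150:260,350:490],None,fx=4,fy=4,interpolation=3)
i=cv2.imread("pics/w_fin.png"); b=i[:,140:420]; cv2.imwrite("pics/finz.png",np.hstack([cv2.resize(a,(500,420)),b]))
```

```text
[0.4508637 0.3565166] 0.10926565132842375 0.00023040310256073067
[0.47143969 0.30355884] 0.05245223889609025 -0.00013212496424655205
False [0.48999284 0.25449128 0.12250432] [-0.58809649 -0.07655122 -0.96501964] 0.028638319903187597 23.2917
```

View pics/finz.png

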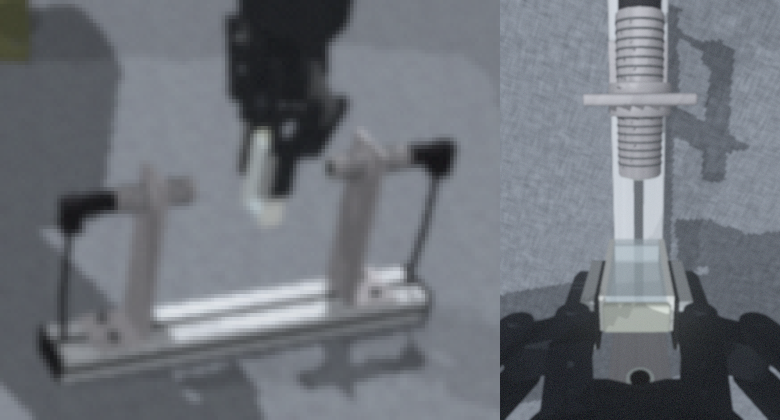

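View pics/t_fin.png

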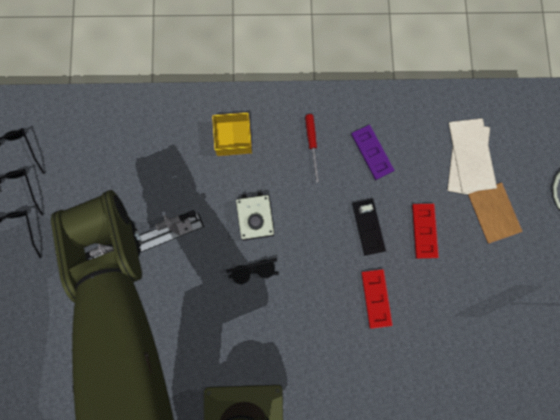

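Run:
```python
from a import *
S=load("s_fin"); print([proj(*S,[.49,.2545,z]).round(1) for z in (.1,.13,.16)], [get_gripper_width() for _ in range(3)])
ticket.sign_off(); print(get_clock())
```

```text
[array([421.2, 205.8]), array([423., 196.]), array([424.9, 185.9])] [0.029633317378783813, 0.029633317378783813, 0.029633317378783813]
the job is handed in; nothing more can be done
the job is handed in; nothing more can be done
```

I pressed the teach button, lifted the tall cell out by its two frosted sides, and signed off with it held in the light path. Sign-off came at about 23.5 s on the robot's clock, against the 56 s limit, and no verdict is reported.

**Teach button:** I held it at about 22 N for 1.1 s. It then sprang back through about 6 mm as I released it. The first press stopped early on its force limit, so I pushed on down. The button bottomed at a tool reading of 66 mm instead of the expected 62 mm. I took this to mean the fingertips reach about 4 mm below the reported point and allowed for it at the rack.

**Grasp:** The gripper reads about 29.5 mm on the 30 mm wide cell. The camera views show the fingers on the narrow frosted sides only.

**Final hold:**

| Check | Measured |
|---|---|
| Tool position against the measured mid-gap | within 0.1 mm |
| Sensor axis against the planned line | within 0.3 mm sideways |
| Cell centre height | about 130 mm (calculated from the grasp height) |
| Outside force on the tool | about 1 N, no sign of contact with the sensors |

- **Beam angle:** Most of the camera estimates of its direction fell within about 0.02 rad of the one I used, and the furthest was 0.04 rad off. The limit is 0.15 rad.
- **Cell height:** The cell's bottom edge, read by eye in the coarse scene image, came out about 3 pixels lower than predicted, or roughly 9 mm. I put this down to the near corner of the bottom edge and image blur, but did not resolve it. The limit is 12 mm.
- **Bystanders:** In the last top view the low cell, sunglasses, screwdriver and parts bin look unmoved.

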